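# Seat a flanged bearing barrel in the slotted holding fixture

### The arm

A 6-joint arm with a two-finger parallel gripper is mounted at the origin on the work surface. World frame = base frame: x ahead of the robot, y to its left, z up, the work surface at z = 0. Lengths are in m, angles in rad, forces in N, time in s.
With the tool pointing down it reaches from about 0.35 to 0.925 m from the base axis. Payload 6.4 kg.
Tool frame: the origin (TCP) lies at the very end of the fingers, on their centre line; the grasp point (between the pads) lies 19 mm behind it; z points along the fingers, x is the direction in which the jaws open and shut, and the axes are right-handed (so a half turn about z gives the same grasp; the last joint's range is limited). The gripper opens to 85 mm and grips with 20 to 120 N. Pads are 22 mm wide; open, the fingers measure 114 mm over their backs; the gripper's body (76 mm by 85 mm) begins 54 mm behind the grasp point. The pads swing forward as they close: fully open they stand 13 mm farther back than shut.
Start: joints at [-0.174, 0.245, 1.558, -0, 1.339, -0.174], TCP at [0.65, 0, 0.231] pointing down, gripper open.
Joint ranges: [-3.13, 3.13], [-1.02, 2.26], [0.13, 2.54], [-0.95, 4.09], [0.21, 2.88], [-2.74, 2.74]. Speed limits (rad/s): [2.57, 2.57, 3.14, 3.14, 3.14, 3.14].

### API

Orientations are given as a rotation vector (axis times angle).
In Python, from cell import manip gives the robot as it stands.
- The arm moves only by the tool arm_command, never from a script. Its argument "motion" is a list of rows, each an object of numbers: "x", "y", "z": the shift along the tool's x, y, z normalised to -1 to 1, where 1 is 0.2 m; "wx", "wy", "wz": the turn, a rotation vector about the tool's x, y, z normalised to -1 to 1, where 1 is 2 rad. A call has exactly 5 rows; each row is the pose to reach, as a shift and turn from the pose commanded when the call began, along the tool's axes at that moment; what a row does not reach only later rows make up. A row lasts 1/10 s, in which the tool goes at most 50 mm and 8.59 degrees, less where a joint would pass 70% of its speed; a pose out of reach is approached as far as the arm can. A call with a number of a shift or a turn outside -1 to 1 is refused whole. A call with a gripper value outside its range is refused whole. "claw" is the opening, from 0 (shut) to 1 (fully open), set as the call begins (left out, the last holds). The fingers move at their own pace and stop on an object; "newtons" is the grip in N (left out, the last holds). Time passes only in rows, so rows that repeat a pose let the fingers close, or fill a call up. It gives the time, the measured TCP pose, the force and the opening at its end, in the units of the state.
- manip.state(): the state, without advancing time (a new reading comes with each control period).
- manip.capture(name): name is "scene" or "side" or "wrist"; returns the picture (480x640x3 uint8, red, green, blue); there is no depth.
- manip.get_calibration(name): a dict with "fovy" (degrees; the focal length in pixels is half the picture's height over the tangent of half this angle, whatever the lens; pixels are square), "cx", "cy" (the principal point, pixels), "world_from_camera" (4x4, takes a point from camera to world coordinates). Camera axes: x right, y up, looking along -z (the intrinsics and any distortion apply to the point x, -y, -z); pixel columns grow to the right and rows downward; lengths in m; the calibration is good to about 2 mm. A picture is of the moment at which its call begins: read the wrist's pose just before it. get_calibration takes no time and is no camera call; for the wrist camera it gives the pose at the moment of the call.
- manip.sign_off(): hands the job in, once; it reports no verdict.
The state is a dict: "time_s": time; "q": joint angles; "joint_vel": joint speeds; "tau": joint torques, N m; "position": TCP position; "eef_rot": TCP orientation; "contact_force": force on the tool from outside, world axes, zero at the start; "torque": the same for the moment, N m; "gripper_width": finger opening in m.
Only numpy, scipy, OpenCV 4.12 (cv2) and the standard library are available. Lean on these libraries where they do the work, as an engineer would, in place of code of your own. Each camera call takes 0.05 s, during which the arm holds its last target.

### The job

Slide the flanged brass barrel across the bench into the green slotted fixture, standing upright with its flange under the plate, and press it home against the red sprung buffer until the yellow catch springs up behind the flange and keeps the buffer squeezed. Press gently, without ramming the buffer to the end of its travel, and leave the black roller and the other things on the bench where they are.

Things in the scene. Friction and masses are not known exactly. Their poses are not given: they have to be found in the camera images.
- barrel_mid (a point): Middle (42.5 mm above the underside) of the loose brass barrel, which stands on its flange and slides on the bench: flange 124 mm diameter, 12 mm thick, at the bottom; above it a plain round body 90 mm diameter; 85 mm tall in all; hollow, about 0.6 kg, too wide to grasp. z is its axis, up; its yaw does not matter.
- fixture: Green fixture bolted to the bench. Origin on the bench surface, on the slot's centre line; +x is the level way in for the barrel, y across, z up. Plate: underside 17 mm, top 25 mm above the bench, x = -70 to +140 mm, 180 mm wide. Its slot, 94 mm wide, is open at the -x end and ends at x = +70 mm. Feet under the plate leave 140 mm of width for the flange.
- slot_mouth (a point): Centre of the slot's mouth, at plate height: x = -70, z = 21 mm in the fixture; axes as the fixture's. From here flared guides widen the mouth outwards from 94 mm to about 136 mm across, 30 mm farther out.
- seat (a point): On the slot's centre line, at x = 0 in the fixture, 35 mm above the bench. Buffer, its steel block (61 mm tall, 71 with bolts, behind the slot's end) and catch form one carriage, clamped anew each time: once caught, the barrel's axis lies somewhere from here to 25 mm farther along +x. Where is not measured: find it by touch. The barrel meets the buffer about 4 mm before.
- buffer (a joint): Red sprung disc, 18 mm across, 35 mm above the bench on the slot's centre line, facing the mouth; the barrel's round side pushes it along +x. In m: 0 free, 0.013 end of travel. Takes 1.5 N at first, then 1.3 N more per mm, besides 4 to 9 N of bench friction. The catch can rise from about 0.005; beyond 0.012 it is rammed. Stays at about 0.004 once the barrel is caught.
- catch (a joint): Yellow sprung leaf on the bench on the slot's centre line, 45 mm long, 18 mm wide, hinged at its outer end, its tip towards the buffer and 7 mm high. In rad: 0 up, 0.155 level with the bench. The flange rides over it and presses it flat (about 2 N); it springs up behind the flange, 62 mm behind the barrel's axis, once the barrel is far enough in.
- roller: Black rubber roller standing on end, 80 mm diameter, 55 mm tall, loose; may stand where the barrel could have stood. Origin at the centre of its underside. Leave alone.
- hammer: Hammer lying on the far side of the bench; origin under it. Leave alone.
- wrench: Wrench lying on the near side of the bench; origin under it. Leave alone.
- tin: Blue tin, 80 mm diameter, 100 mm tall, far side; origin at the centre of its underside. Leave alone.
- collar: Steel ring, 80 mm diameter, 30 mm tall, lying near the robot's left; origin at the centre of its underside. Leave alone.
- block: Dark steel block 100 x 50 x 50 mm, far left; origin at the centre of its underside. Leave alone.
- bin: Orange open bin 160 x 120 x 70 mm at the right; origin at the centre of its underside. Leave alone.
- slug: Small aluminium slug standing on end, 40 mm diameter, 60 mm tall, to the right; origin at the centre of its underside. Leave alone.
Not all that is in view belongs to the job. Of the things that look like the part that bears barrel_mid, the middle-sized one is meant.

How it is judged:
By the outcome, as a careful person would: the job done as asked, in the order asked, and still so for the second after the job is handed in, with the robot touching nothing.
It also fails if it takes over 61 s, if anything falls off the work surface, if the arm or the gripper's body presses on something with over 40 N, if the wrist force passes 120 N, or if a joint passes its speed limit or range.

## Working session

There is one attempt and no reset: what is moved stays moved. The work goes in short steps, Python scripts to look and compute and a tool call to move; the robot and the scene stay as the last step left them, time stands still between calls to the robot, and variables do not carry over. Pictures are saved under pics/ and viewed, and the job is handed in when it is done.

Besides the shell and the picture viewer there is one more tool, called after ">>>" as a command line: name --argument value ..., lists and objects as JSON in quotes. arm_command: Moves the arm, as the interface text tells. Scaled input: -1 to 1 covers 0.2 m each way for a shift and 2 rad each way for a turn. Its arguments: {"type":"object","properties":{"motion":{"type":"array"},"claw":{"type":"number"},"newtons":{"type":"number"}},"required":["motion"]}

```bash
ls; mkdir -p pics
python3 - <<'E'
from cell import manip
import cv2
s=manip.state();print(s)
for n in("scene","side","wrist"):
    c=manip.get_calibration(n);print(n,c)
    im=manip.capture(n);cv2.imwrite(f"pics/{n}0.png",im[:,:,::-1])
E
```

```text
pics
{'time_s': 0.0, 'q': array([-1.74086006e-01,  2.45866811e-01,  1.55901664e+00, -7.11385002e-06,
        1.33870017e+00, -1.74124954e-01]), 'joint_vel': array([ 0.0013134 , -0.00059032,  0.00121576, -0.00022259,  0.00011442,
       -0.00063019]), 'tau': array([ 6.17919522e-04, -4.29512215e+01, -3.26122355e+01, -1.30276699e-04,
        5.42047856e-03, -1.36905024e-05]), 'position': array([6.49438907e-01, 1.11896987e-04, 2.30145180e-01]), 'eef_rot': array([-3.14125307e+00, -6.37525357e-05,  3.08166886e-03]), 'contact_force': array([0.70656125, 0.48851323, 0.78456605]), 'torque': array([-0.01827388, -0.04085843, -0.02329395]), 'gripper_width': 0.08550494587941883}
scene {'fovy': 49.57347237683928, 'cx': 315.5075950402429, 'cy': 238.43148503973308, 'world_from_camera': array([[-0.5624895 , -0.52738257,  0.63676776,  1.43057986],
       [ 0.8266818 , -0.34547052,  0.44412534,  0.51841599],
       [-0.01423947,  0.77622016,  0.63030111,  0.9220568 ],
       [ 0.        ,  0.        ,  0.        ,  1.        ]])}
side {'fovy': 42.31362827878556, 'cx': 313.85315701890835, 'cy': 230.72724036245796, 'world_from_camera': array([[ 0.99217593,  0.08619226, -0.09032065,  0.41589235],
       [-0.12356055,  0.78152819, -0.61151163, -0.99806307],
       [ 0.01788057,  0.61788719,  0.78606342,  1.21739811],
       [ 0.        ,  0.        ,  0.        ,  1.        ]])}
wrist {'fovy': 62.83810809202667, 'cx': 320.242660978121, 'cy': 240.32743966097627, 'world_from_camera': array([[ 9.99998878e-01, -1.46060567e-03,  3.31651586e-04,
         6.50230935e-01],
       [ 1.31538463e-03,  9.62317948e-01,  2.71923585e-01,
         6.89339016e-02],
       [-7.16327402e-04, -2.71922843e-01,  9.62318790e-01,
         3.72738805e-01],
       [ 0.00000000e+00,  0.00000000e+00,  0.00000000e+00,
         1.00000000e+00]])}
```

View pics/scene0.png

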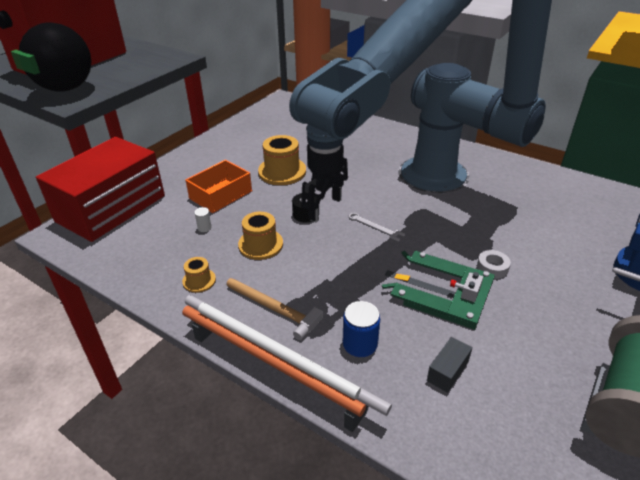

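View pics/side0.png

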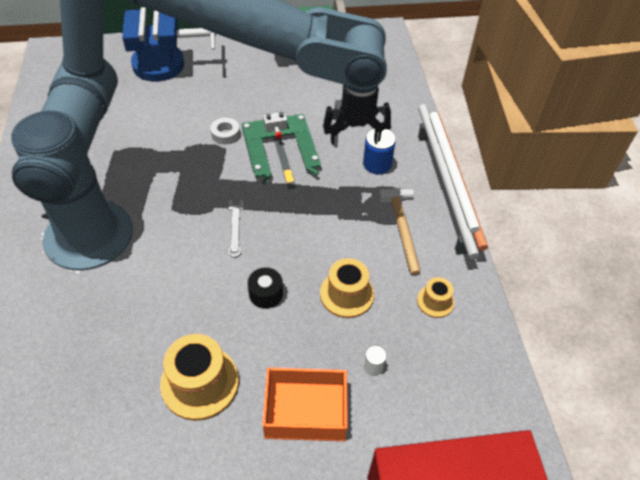

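View pics/wrist0.png

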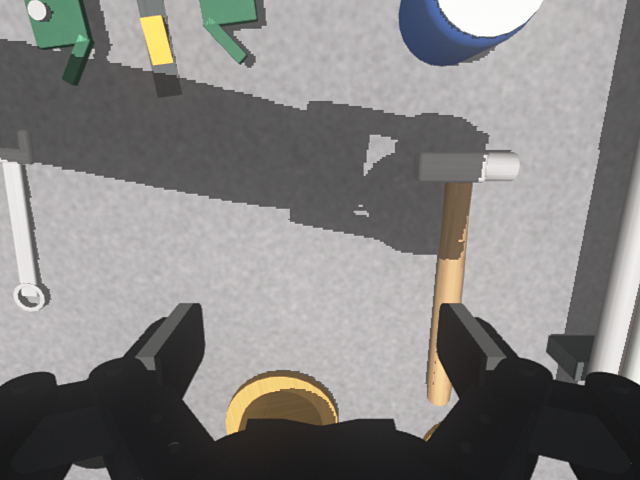

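```bash
cat > h.py <<'E'
import numpy as np,cv2
from cell import manip
def ray(c,u,v):
    f=240/np.tan(np.radians(c["fovy"])/2);T=c["world_from_camera"]
    d=T[:3,:3]@np.array([(u-c["cx"])/f,-(v-c["cy"])/f,-1.]);return T[:3,3],d
def cast(c,u,v,z):
    o,d=ray(c,u,v);return (o+d*(z-o[2])/d[2])
def proj(c,p):
    T=c["world_from_camera"];f=240/np.tan(np.radians(c["fovy"])/2)
    q=T[:3,:3].T@(np.asarray(p)-T[:3,3]);return c["cx"]+f*q[0]/-q[2],c["cy"]-f*q[1]/-q[2]
def circ(P):
    A=np.c_[2*P[:,0],2*P[:,1],np.ones(len(P))];s=np.linalg.lstsq(A,(P**2).sum(1),rcond=None)[0]
    return s[:2],np.sqrt(s[2]+s[0]**2+s[1]**2)
E
python3 - <<'E'
from h import *
for n in("scene","side"):
    im=cv2.imread(f"pics/{n}0.png");c=manip.get_calibration(n);hsv=cv2.cvtColor(im,cv2.COLOR_BGR2HSV)
    m=cv2.inRange(hsv,(15,110,60),(28,255,255))
    cs,_=cv2.findContours(m,cv2.RETR_EXTERNAL,cv2.CHAIN_APPROX_NONE)
    for k in cs:
        if cv2.contourArea(k)<250: continue
        x,y,w,h=cv2.boundingRect(k);P=k[:,0,:].astype(float)
        # lower outline: points below the row of the extreme left/right
        yl=P[P[:,0]==x][:,1].mean();L=P[P[:,1]>=yl-1]
        W=np.array([cast(c,u,v,0.006)[:2] for u,v in L])
        cc,r=circ(W)
        print(n,(x,y,w,h),cc.round(4),r.round(4))
        
    g=cv2.inRange(hsv,(60,70,30),(85,255,255))
    print(cv2.countNonZero(g))
im=cv2.imread("pics/scene0.png");a=cv2.resize(im[235:335,370:510],None,fx=5,fy=5,interpolation=cv2.INTER_CUBIC);cv2.imwrite("pics/fx_scene.png",a)
im=cv2.imread("pics/side0.png");a=cv2.resize(im[105:190,230:330],None,fx=6,fy=6,interpolation=cv2.INTER_CUBIC);cv2.imwrite("pics/fx_side.png",a)
a=cv2.resize(im[230:430,150:470],None,fx=2.5,fy=2.5,interpolation=cv2.INTER_CUBIC);cv2.imwrite("pics/br_side.png",a)
E
```

```text
scene (228, 279, 66, 37) [ 0.7799 -0.1107] 0.0604
scene (183, 257, 33, 35) [ 0.8086 -0.2816] 0.0401
scene (238, 229, 45, 31) [ 0.6104 -0.2404] 0.0597
scene (242, 212, 33, 23) [ 0.5391 -0.3059] 0.0468
scene (258, 152, 48, 33) [ 0.2738 -0.4209] 0.0773
scene (263, 135, 35, 21) [ 0.1419 -0.5279] 0.0616
scene (587, 11, 53, 57) [-1.4303  0.3016] 0.1094
11865
side (276, 385, 65, 42) [ 0.494  -0.4584] 0.0902
side (161, 335, 78, 85) [ 0.2696 -0.4264] 0.0785
side (418, 278, 36, 39) [ 0.8061 -0.2895] 0.0401
side (321, 259, 53, 58) [ 0.6074 -0.2472] 0.06
side (463, 0, 177, 189) [1.2885 0.2692] 0.2674
2822
```

View pics/fx_scene.png

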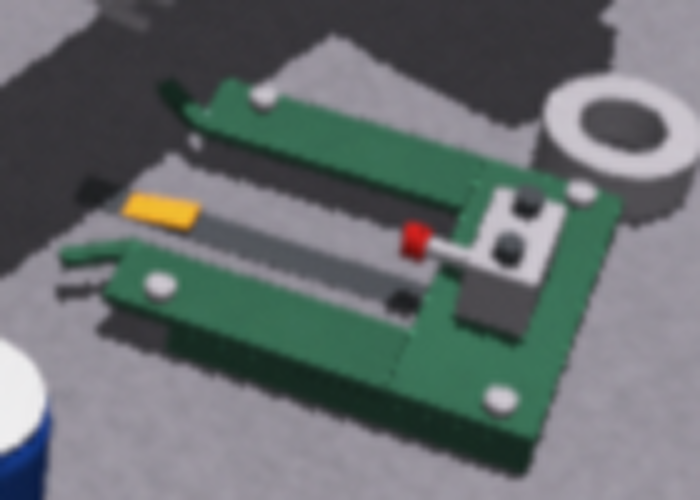

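View pics/fx_side.png

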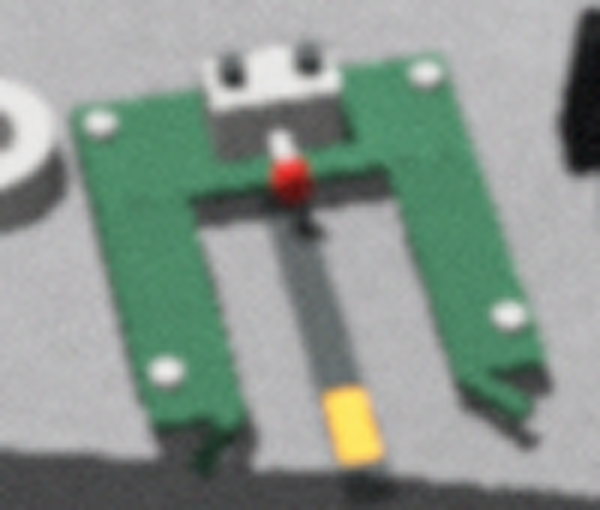

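View pics/br_side.png

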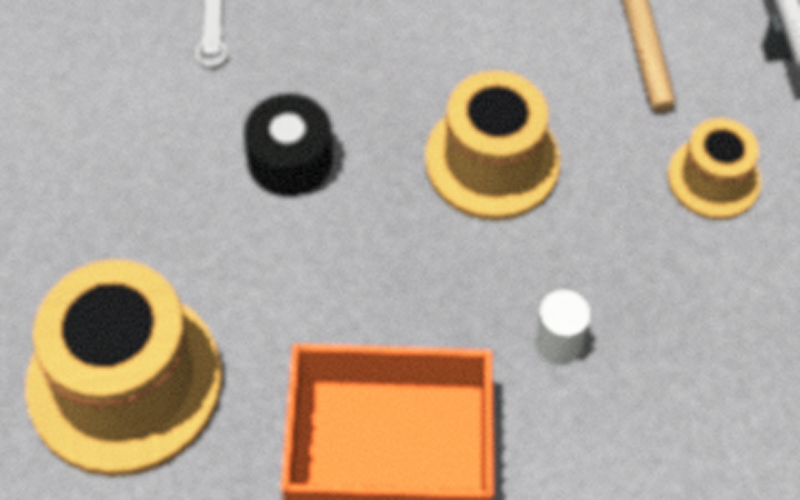

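Run:
```python
from h import *
S=dict(scene=[(416.4,251),(494,275.6),(476,323),(391.6,293)],side=[(255.8,176.5),(242,123.3),(304.2,114.2),(321.7,165.8)])
for n in S:
    c=manip.get_calibration(n);P=np.array([cast(c,u,v,.025)[:2] for u,v in S[n]])
    print(n,P.round(4).tolist())
    A,B,C,D=P
    print([round(float(np.linalg.norm(x)),4) for x in(B-A,C-B,D-C,A-D)])
    ex=(B+C-A-D);print("yaw",np.degrees(np.arctan2(ex[1],ex[0])), "yaw from y", np.degrees(np.arctan2(*( (A+B-C-D)[::-1])))-90,"ctr",P.mean(0))
    hsv=cv2.cvtColor(cv2.imread(f"pics/{n}0.png"),cv2.COLOR_BGR2HSV)
    x0,y0,x1,y1=(370,235,510,335) if n=="scene" else (230,105,330,190)
    for nm,lo,hi,z in(("red",(0,150,80),(8,255,255),.035),("yel",(20,150,120),(32,255,255),.006)):
        m=np.zeros(hsv.shape[:2],np.uint8);m[y0:y1,x0:x1]=cv2.inRange(hsv,lo,hi)[y0:y1,x0:x1]
        M=cv2.moments(m);u,v=M["m10"]/M["m00"],M["m01"]/M["m00"];print(nm,(round(u,1),round(v,1)),cast(c,u,v,z)[:2].round(4))
```

```text
scene [[0.4215, 0.1396], [0.4017, 0.3424], [0.5764, 0.3621], [0.5965, 0.158]]
[0.2038, 0.1758, 0.2051, 0.176]
yaw 95.61755090584812 yaw from y -263.78369988853007 ctr [0.49902507 0.25051756]
red (452.7, 282.4) [0.4918 0.2691]
yel (402.1, 276.7) [0.512  0.1453]
side [[0.424, 0.1256], [0.3989, 0.3346], [0.5779, 0.3545], [0.6009, 0.1458]]
[0.2105, 0.1801, 0.21, 0.1781]
yaw 96.56571257363507 yaw from y -263.57132720262484 ctr [0.50042754 0.24012501]
red (278.2, 134.6) [0.4956 0.2671]
yel (288.1, 175.6) [0.51   0.1376]
```

Run:
```python
from h import *
for n,L in dict(side=dict(rollertop=(266,281,.055),slugtop=(375.5,354,.06),slugbase=(376,368,0),wrenchend=(235,250,.005),hamend=(415,269,.015),hamhead=(385,195,.02),tintop=(380,141,.1),collar=(225,127,.03),binA=(265,437,.0),binB=(266,370,.07),binC=(347,370,.07),mid_hole=(349,274,.085)),
  scene=dict(slugtop=(202,211,.06),rollertop=(304,201,.055),mid_hole=(259.5,220,.085))).items():
    c=manip.get_calibration(n)
    for k,(u,v,z) in L.items(): print(n,k,cast(c,u,v,z)[:2].round(3))
```

```text
side rollertop [ 0.425 -0.224]
side slugtop [ 0.635 -0.432]
side slugbase [ 0.641 -0.435]
side wrenchend [ 0.358 -0.093]
side hamend [ 0.777 -0.203]
side hamhead [0.75 0.03]
side tintop [0.751 0.146]
side collar [0.351 0.319]
side binA [ 0.396 -0.555]
side binB [ 0.409 -0.446]
side binC [ 0.57  -0.465]
side mid_hole [ 0.608 -0.246]
scene slugtop [ 0.634 -0.427]
scene rollertop [ 0.43  -0.218]
scene mid_hole [ 0.602 -0.241]
```

>>> arm_command --motion '[{"x": -0.02, "y": 0.2, "wz": -0.03}, {"x": -0.04, "y": 0.4, "wz": -0.06}, {"x": -0.05, "y": 0.6, "wz": -0.09}, {"x": -0.06, "y": 0.8, "wz": -0.12}, {"x": -0.08, "y": 1.0, "wz": -0.145}]' --claw 0.7

```text
invalid input
```

Run:
```python
from h import *
s=manip.state();print(s["position"],s["eef_rot"],s["gripper_width"],s["contact_force"])
c=manip.get_calibration("wrist");im=manip.capture("wrist");cv2.imwrite("pics/w1.png",im[:,:,::-1]);np.save("c1.npy",c["world_from_camera"])
print(cast(c,320,240,0), cast(c,320,240,.085))
```

```text
[6.49574228e-01 8.19690261e-05 2.30441617e-01] [-3.14135296e+00  2.74524993e-05  2.32026574e-03] 0.08548018352862784 [0.39295766 0.04342357 0.41425897]
[ 0.6499984  -0.03612152  0.        ] [ 0.65006096 -0.01217533  0.085     ]
```

View pics/w1.png

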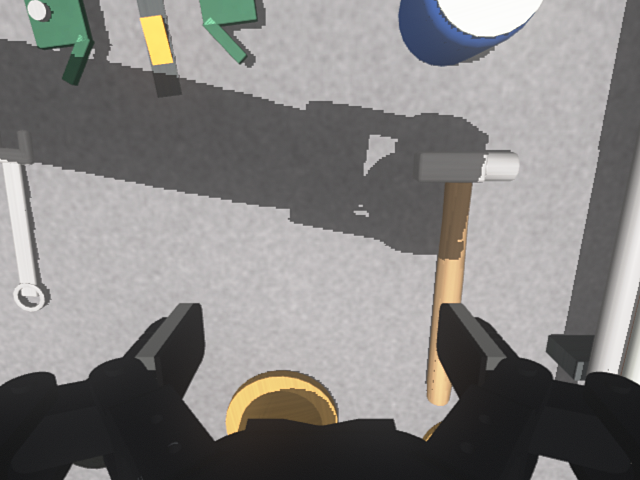

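>>> arm_command --motion '[{"x": -0.02, "y": 0.2, "z": 0, "wx": 0, "wy": 0, "wz": -0.03}, {"x": -0.04, "y": 0.4, "z": 0, "wx": 0, "wy": 0, "wz": -0.06}, {"x": -0.05, "y": 0.6, "z": 0, "wx": 0, "wy": 0, "wz": -0.09}, {"x": -0.06, "y": 0.8, "z": 0, "wx": 0, "wy": 0, "wz": -0.12}, {"x": -0.08, "y": 1.0, "z": 0, "wx": 0, "wy": 0, "wz": -0.145}]' --claw 0.7 --newtons 40

```text
time_s: 0.7
position: [0.6337, -0.2015, 0.2311]
eef_rot: [-3.108, -0.458, 0.0]
contact_force: [0.1, 0.4, -0.5]
gripper_width: 0.0598
```

Run:
```python
from h import *
s=manip.state();print(s["time_s"],s["position"],s["eef_rot"],s["gripper_width"],s["contact_force"])
```

```text
0.7 [ 0.63370377 -0.20148316  0.23107038] [-3.10790509e+00 -4.57553791e-01  2.61795630e-04] 0.059829624034701545 [ 0.0840919   0.37793128 -0.54898255]
```

```bash
cat >> h.py <<'E'
from scipy.spatial.transform import Rotation as R
def plan(targets,pos=None,rot=None):
    "targets: (x,y,z,headingdeg) -> normalised rows"
    s=manip.state();pos=s["position"] if pos is None else np.array(pos);Rt=R.from_rotvec(s["eef_rot"] if rot is None else rot)
    for x,y,z,h in targets:
        t=Rt.inv().apply(np.array([x,y,z])-pos)/.2
        a=np.radians(h-90);G=R.from_matrix(np.c_[[np.cos(a),np.sin(a),0],[np.sin(a),-np.cos(a),0],[0,0,-1]])
        w=(Rt.inv()*G).as_rotvec()/2
        print(t.round(3),w.round(3))
E
python3 -c "
from h import *
plan([(.633,-.327,.21,107)])"
```

```text
[-0.184  0.6    0.105] [-0.     0.    -0.002]
```

>>> arm_command --motion '[{"x": -0.05, "y": 0.15, "z": 0.02, "wx": 0, "wy": 0, "wz": 0}, {"x": -0.1, "y": 0.3, "z": 0.05, "wx": 0, "wy": 0, "wz": 0}, {"x": -0.15, "y": 0.5, "z": 0.08, "wx": 0, "wy": 0, "wz": 0}, {"x": -0.184, "y": 0.6, "z": 0.1, "wx": 0, "wy": 0, "wz": 0}, {"x": -0.184, "y": 0.6, "z": 0.1, "wx": 0, "wy": 0, "wz": 0}]'

```text
time_s: 1.2
position: [0.632, -0.3279, 0.2098]
eef_rot: [-3.108, -0.449, 0.002]
contact_force: [0.1, 1.1, -0.2]
gripper_width: 0.0599
```

```bash
cat > look.py <<'E'
import sys
from h import *
s=manip.state();print(s["time_s"],s["position"].round(4),s["eef_rot"].round(3),s["contact_force"].round(1))
n=sys.argv[1];c=manip.get_calibration(n);im=manip.capture(n);cv2.imwrite(f"pics/{sys.argv[2]}.png",im[:,:,::-1]);np.save("c_%s.npy"%sys.argv[2],c["world_from_camera"])
E
python3 look.py wrist w2
```

```text
1.2 [ 0.632  -0.3279  0.2098] [-3.108e+00 -4.490e-01  2.000e-03] [ 0.1  1.1 -0.2]
```

View pics/w2.png

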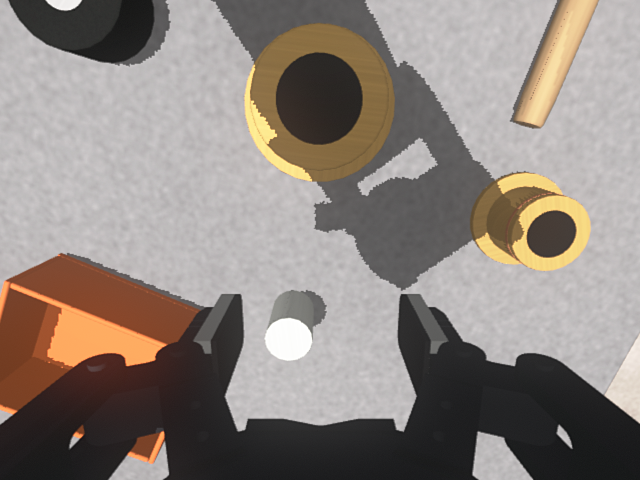

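Run:
```python
from h import *
c=manip.get_calibration("wrist");c["world_from_camera"]=np.load("c_w2.npy")
im=cv2.imread("pics/w2.png");g=cv2.cvtColor(im,cv2.COLOR_BGR2GRAY)
hsv=cv2.cvtColor(im,cv2.COLOR_BGR2HSV)
m=cv2.inRange(hsv,(0,0,0),(180,255,62))[20:190,240:400]
m2=np.zeros_like(m);n,l,st,ce=cv2.connectedComponentsWithStats(m);k=l[80,80];print(st[k],ce[k])
P=np.argwhere(l==k)[:,::-1]+[240,20];cs,_=cv2.findContours((l==k).astype(np.uint8),0,1)
e=cv2.fitEllipse(max(cs,key=len));print(e)
u,v=e[0][0]+240,e[0][1]+20
print("hole",cast(c,u,v,.085))
b=cv2.inRange(hsv,(12,90,60),(30,255,255));cs,_=cv2.findContours(b,0,1)
k=[k for k in cs if cv2.pointPolygonTest(k,(320,170),False)>=0][0];x,y,w,h=cv2.boundingRect(k);print(x,y,w,h)
P=k[:,0].astype(float);L=P[P[:,1]>110];W=np.array([cast(c,a,d,.008)[:2] for a,d in L]);print(circ(W))
```

```text
[  36   33   86   91 6141] [78.78114314 77.96857189]
((78.76795196533203, 77.96973419189453), (84.91844177246094, 90.21891784667969), 179.31396484375)
hole [ 0.60672818 -0.24349054  0.085     ]
245 23 150 159
(array([ 0.60690855, -0.24414702]), np.float64(0.061870604240810395))
```

>>> arm_command --motion '[{"x": 0, "y": 0, "z": 0.2, "wx": 0, "wy": 0, "wz": 0}, {"x": 0, "y": 0, "z": 0.4, "wx": 0, "wy": 0, "wz": 0}, {"x": 0, "y": 0, "z": 0.6, "wx": 0, "wy": 0, "wz": 0}, {"x": 0, "y": 0, "z": 0.8, "wx": 0, "wy": 0, "wz": 0}, {"x": 0, "y": 0, "z": 0.88, "wx": 0, "wy": 0, "wz": 0}]'

```text
time_s: 1.75
position: [0.631, -0.3219, 0.0307]
eef_rot: [-3.103, -0.456, 0.008]
contact_force: [-0.8, -0.4, -0.4]
gripper_width: 0.0598
```

```bash
python3 look.py wrist w3; python3 look.py side s3
```

```text
1.75 [ 0.631  -0.3219  0.0307] [-3.103 -0.456  0.008] [-0.8 -0.4 -0.4]
1.8 [ 0.6305 -0.3219  0.0296] [-3.102 -0.455  0.01 ] [-1.6  1.1 -1.9]
```

View pics/w3.png

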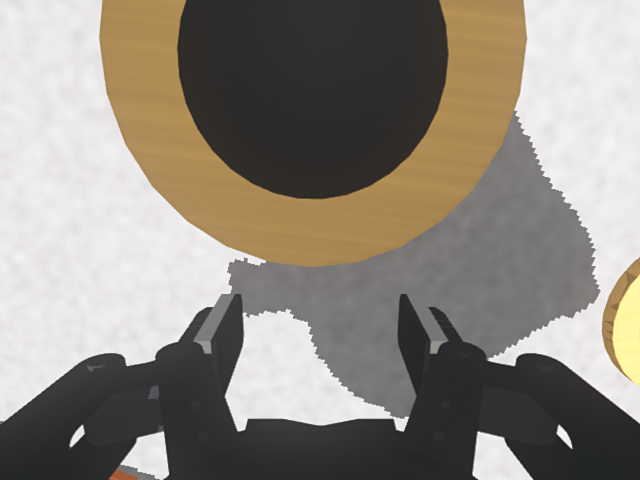

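View pics/s3.png

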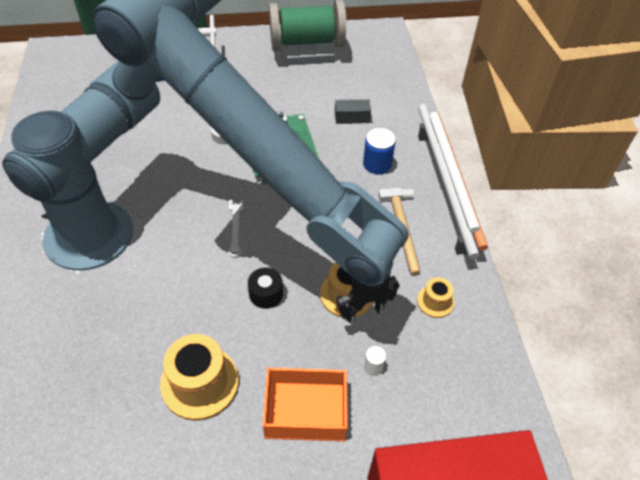

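```bash
cat >> h.py <<'E'
D=.0445
def bt(cx,cy,h,z=.031):
    a=np.radians(h);return (cx-D*np.cos(a),cy-D*np.sin(a),z,h)
E
python3 - <<'E'
from h import *
C0=np.array([.607,-.244]);P=np.array([.5245,.016]);d=(P-C0)/np.linalg.norm(P-C0);print(np.linalg.norm(P-C0))
plan([bt(*(C0+d*s),107.6) for s in(-.02,-.005,.01,.025,.04,.06,.08)])
E
```

```text
0.27277509050497994
[ 0.    -0.092  0.008] [-0.002  0.002 -0.008]
[-0.001 -0.167  0.008] [-0.002  0.002 -0.008]
[-0.002 -0.242  0.009] [-0.002  0.002 -0.008]
[-0.003 -0.317  0.009] [-0.002  0.002 -0.008]
[-0.005 -0.392  0.009] [-0.002  0.002 -0.008]
[-0.006 -0.492  0.01 ] [-0.002  0.002 -0.008]
[-0.008 -0.591  0.01 ] [-0.002  0.002 -0.008]
```

>>> arm_command --motion '[{"x": 0, "y": -0.08, "z": 0, "wx": -0.001, "wy": 0.001, "wz": -0.005}, {"x": 0, "y": -0.15, "z": 0, "wx": -0.001, "wy": 0.001, "wz": -0.005}, {"x": -0.002, "y": -0.22, "z": 0, "wx": -0.001, "wy": 0.001, "wz": -0.005}, {"x": -0.003, "y": -0.29, "z": 0, "wx": -0.001, "wy": 0.001, "wz": -0.005}, {"x": -0.004, "y": -0.36, "z": 0, "wx": -0.001, "wy": 0.001, "wz": -0.005}]'

```text
time_s: 2.35
position: [0.613, -0.2572, 0.0377]
eef_rot: [3.101, 0.468, 0.009]
contact_force: [2.1, -5.2, 4.4]
gripper_width: 0.0595
```

```bash
python3 look.py wrist w4
```

```text
2.35 [ 0.613  -0.2572  0.0377] [3.101 0.468 0.009] [ 2.1 -5.2  4.4]
```

View pics/w4.png

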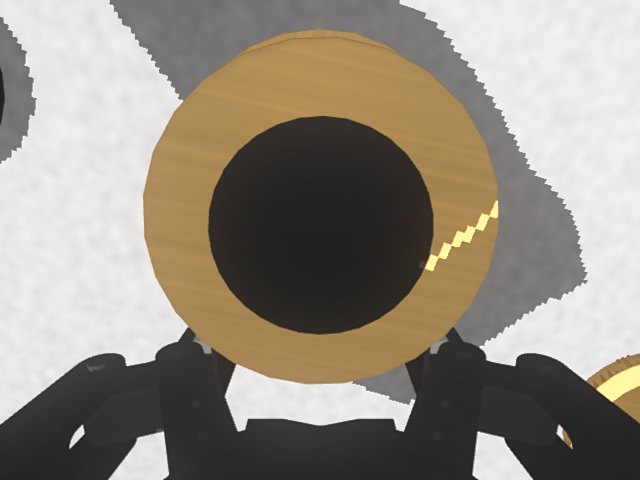

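```bash
cat >> h.py <<'E'
def hole(name):
    c=manip.get_calibration("wrist");c["world_from_camera"]=np.load(f"c_{name}.npy")
    im=cv2.imread(f"pics/{name}.png");hsv=cv2.cvtColor(im,cv2.COLOR_BGR2HSV)
    b=cv2.inRange(hsv,(12,90,60),(30,255,255));cs,hi=cv2.findContours(b,cv2.RETR_CCOMP,cv2.CHAIN_APPROX_NONE)
    ks=[k for k,h in zip(cs,hi[0]) if h[3]>=0 and len(k)>150 and cv2.contourArea(k)>3000]
    for k in ks:
        e=cv2.fitEllipse(cv2.convexHull(k));print("hole",np.round(e[0]+e[1],1),cast(c,*e[0],.085).round(4))
E
python3 - <<'E'
from h import *
hole("w4");s=manip.state();print(s["position"],s["eef_rot"],s["joint_vel"].round(3))
E
```

```text
hole [320.4 224.6 218.9 225.7] [ 0.5997 -0.2129  0.085 ]
[ 0.61178735 -0.25431729  0.03657596] [3.1044106  0.47060593 0.00541046] [-0.007  0.036 -0.     0.019  0.026 -0.028]
```

```bash
sed -i 's/^D=.*/D=.0455/' h.py
python3 - <<'E'
from h import *
s=manip.state();p=s["position"][:2];a=np.radians(106.9);C0=p+D*np.array([np.cos(a),np.sin(a)]);print(C0)
P=np.array([.5245,.016]);d=(P-C0)/np.linalg.norm(P-C0);print(np.linalg.norm(P-C0),np.degrees(np.arctan2(d[1],d[0])))
plan([bt(*(C0+d*t),107.3,.036) for t in(.02,.04,.06,.08,.1,.15,.2)])
E
```

```text
[ 0.5985604  -0.21078227]
0.23856894602521958 108.08550969420783
[ 0.    -0.1    0.003] [ 0.001 -0.002 -0.001]
[-0.001 -0.2    0.002] [ 0.001 -0.002 -0.001]
[-0.003 -0.3    0.002] [ 0.001 -0.002 -0.001]
[-0.004 -0.4    0.002] [ 0.001 -0.002 -0.001]
[-0.006 -0.5    0.002] [ 0.001 -0.002 -0.001]
[-0.009 -0.75   0.001] [ 0.001 -0.002 -0.001]
[-0.013 -1.     0.001] [ 0.001 -0.002 -0.001]
```

>>> arm_command --motion '[{"x": 0, "y": -0.1, "z": 0, "wx": 0, "wy": 0, "wz": 0}, {"x": -0.001, "y": -0.2, "z": 0, "wx": 0, "wy": 0, "wz": 0}, {"x": -0.003, "y": -0.3, "z": 0, "wx": 0, "wy": 0, "wz": 0}, {"x": -0.004, "y": -0.4, "z": 0, "wx": 0, "wy": 0, "wz": 0}, {"x": -0.006, "y": -0.5, "z": 0, "wx": 0, "wy": 0, "wz": 0}]'

```text
time_s: 2.9
position: [0.5818, -0.1617, 0.0363]
eef_rot: [3.102, 0.468, 0.007]
contact_force: [1.1, -4.3, 4.4]
gripper_width: 0.0597
```

```bash
python3 look.py wrist w5;python3 - <<'E'
from h import *
hole("w5");s=manip.state();print(s["position"],s["eef_rot"],s["contact_force"])
E
```

```text
2.9 [ 0.5818 -0.1617  0.0363] [3.102 0.468 0.007] [ 1.1 -4.3  4.4]
hole [320.4 225.6 221.4 228.7] [ 0.5685 -0.1174  0.085 ]
[ 0.57999129 -0.15819007  0.03527449] [-3.10590133e+00 -4.71546058e-01 -2.52273768e-03] [ 1.41317321  2.23419844 -1.06185782]
```

View pics/w5.png

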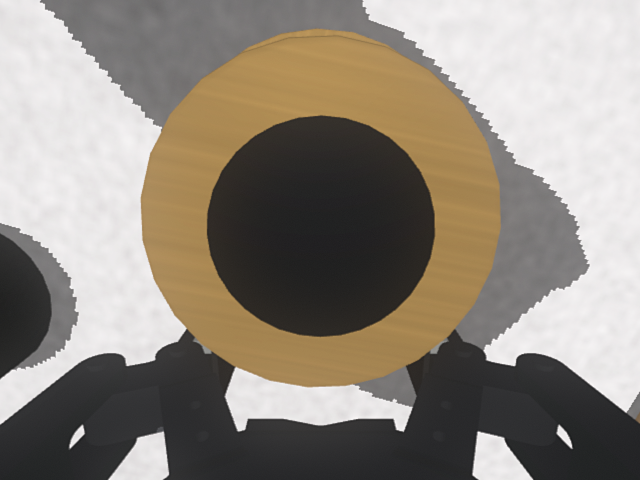

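Run:
```python
from h import *
s=manip.state();p=s["position"][:2];a=np.radians(107.2);C0=p+D*np.array([np.cos(a),np.sin(a)]);print(C0)
P=np.array([.5245,.016]);d=(P-C0)/np.linalg.norm(P-C0);print(np.linalg.norm(P-C0),np.degrees(np.arctan2(d[1],d[0])))
plan([bt(*(C0+d*t),107.3,.0345) for t in(.02,.04,.06,.08,.1)])
```

```text
[ 0.56653657 -0.1147249 ]
0.13731742123062318 107.82598166211262
[-0.001 -0.1    0.004] [ 0.    -0.001 -0.   ]
[-0.002 -0.2    0.004] [ 0.    -0.001 -0.   ]
[-0.003 -0.3    0.004] [ 0.    -0.001 -0.   ]
[-0.004 -0.4    0.004] [ 0.    -0.001 -0.   ]
[-0.004 -0.5    0.004] [ 0.    -0.001 -0.   ]
```

>>> arm_command --motion '[{"x": -0.001, "y": -0.1, "z": 0.004, "wx": 0, "wy": 0, "wz": 0}, {"x": -0.002, "y": -0.2, "z": 0.004, "wx": 0, "wy": 0, "wz": 0}, {"x": -0.003, "y": -0.3, "z": 0.004, "wx": 0, "wy": 0, "wz": 0}, {"x": -0.004, "y": -0.4, "z": 0.004, "wx": 0, "wy": 0, "wz": 0}, {"x": -0.004, "y": -0.5, "z": 0.004, "wx": 0, "wy": 0, "wz": 0}]'

```text
time_s: 3.45
position: [0.551, -0.0657, 0.0348]
eef_rot: [3.103, 0.469, 0.006]
contact_force: [2.3, -5.6, 4.5]
gripper_width: 0.06
```

```bash
python3 look.py wrist w6;python3 look.py side s6;python3 - <<'E'
from h import *
hole("w6");s=manip.state();print(s["position"],s["eef_rot"],s["contact_force"])
E
```

```text
3.45 [ 0.551  -0.0657  0.0348] [3.103 0.469 0.006] [ 2.3 -5.6  4.5]
3.5 [ 0.549  -0.0625  0.0338] [-3.105e+00 -4.720e-01 -1.000e-03] [ 0.9  2.  -0.3]
hole [320.3 227.  224.6 232. ] [ 0.5377 -0.0214  0.085 ]
[ 0.54876178 -0.0633098   0.03323259] [-3.10485500e+00 -4.72591279e-01  8.91188433e-04] [-0.79832106 -0.11126874 -0.81816422]
```

View pics/w6.png

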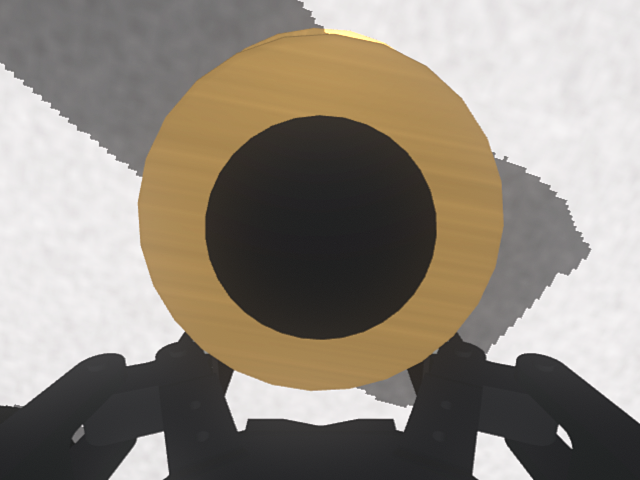

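View pics/s6.png

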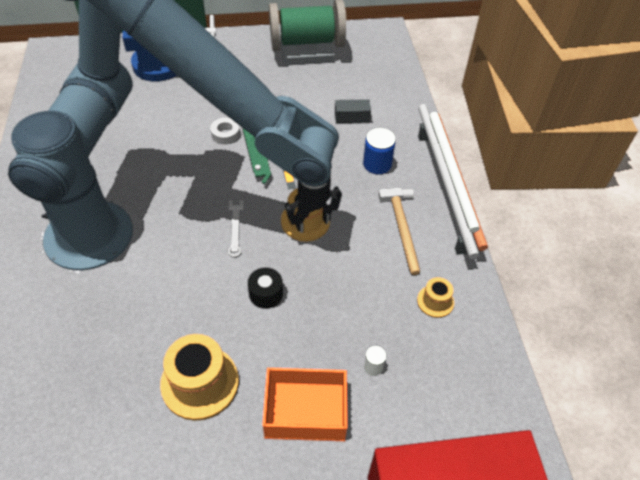

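>>> arm_command --motion '[{"x": 0, "y": 0.1, "z": 0, "wx": 0, "wy": 0, "wz": 0}, {"x": 0, "y": 0.2, "z": 0, "wx": 0, "wy": 0, "wz": 0}, {"x": 0, "y": 0.2, "z": -0.25, "wx": 0, "wy": 0, "wz": 0}, {"x": 0, "y": 0.2, "z": -0.5, "wx": 0, "wy": 0, "wz": 0}, {"x": 0, "y": 0.2, "z": -0.75, "wx": 0, "wy": 0, "wz": 0}]'

```text
time_s: 4.05
position: [0.562, -0.1064, 0.1852]
eef_rot: [3.106, 0.465, 0.001]
contact_force: [0.6, -0.1, 0.6]
gripper_width: 0.0598
```

>>> arm_command --motion '[{"x": 0, "y": -0.2, "z": -0.1, "wx": 0, "wy": 0, "wz": 0.02}, {"x": 0, "y": -0.4, "z": -0.15, "wx": 0, "wy": 0, "wz": 0.05}, {"x": 0, "y": -0.6, "z": -0.2, "wx": 0, "wy": 0, "wz": 0.08}, {"x": 0, "y": -0.8, "z": -0.2, "wx": 0, "wy": 0, "wz": 0.095}, {"x": 0, "y": -0.85, "z": -0.2, "wx": 0, "wy": 0, "wz": 0.095}]'

```text
time_s: 4.55
position: [0.5116, 0.0593, 0.2241]
eef_rot: [3.136, 0.174, 0.004]
contact_force: [-0.6, -0.5, -0.5]
gripper_width: 0.0598
```

```bash
python3 look.py wrist w7;python3 look.py side s7
```

```text
4.55 [0.5116 0.0593 0.2241] [3.136 0.174 0.004] [-0.6 -0.5 -0.5]
4.6 [0.5115 0.0593 0.2238] [3.136e+00 1.750e-01 3.000e-03] [-0.4  0.8 -1.3]
```

View pics/w7.png

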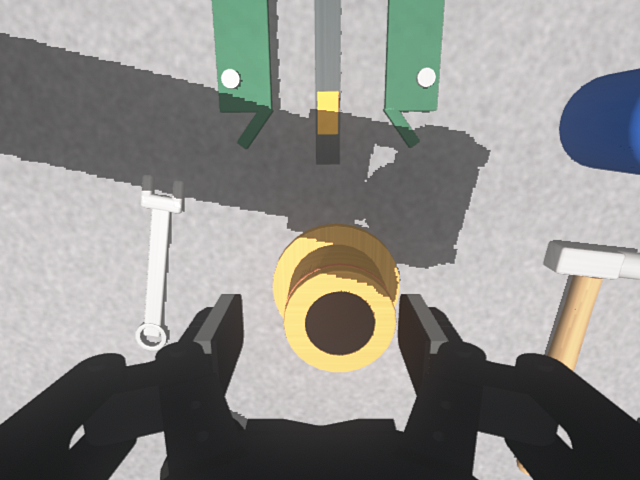

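Run:
```python
from h import *
hole("w7")
c=manip.get_calibration("wrist");c["world_from_camera"]=np.load("c_w7.npy")
im=cv2.imread("pics/w7.png");hsv=cv2.cvtColor(im,cv2.COLOR_BGR2HSV)
g=cv2.inRange(hsv,(55,80,25),(90,255,255))
for v in (5,30,60,90):
    cols=np.where(g[v,200:460])[0]+200
    seg=np.split(cols,np.where(np.diff(cols)>8)[0]+1);print(v,[(a[0],a[-1]) for a in seg])
    a,b=seg[0],seg[-1]
    o=[cast(c,u,v,.025)[:2] for u in(a[0],a[-1],b[0],b[-1])];print(np.round(o,4).tolist(),np.round((o[0]+o[3])/2,4),np.round((o[1]+o[2])/2,4),np.linalg.norm(o[1]-o[2]),np.linalg.norm(o[0]-o[3]))
y=cv2.inRange(hsv,(18,120,100),(32,255,255));y[:85]=0;y[140:]=0;y[:,:300]=0;y[:,360:]=0
M=cv2.moments(y);print("yel",cast(c,M["m10"]/M["m00"],M["m01"]/M["m00"],.005),M["m10"]/M["m00"],M["m01"]/M["m00"])
print(cast(c,328.5,108,.025))
```

```text
hole [339.5 322.9  64.   70.2] [ 0.5368 -0.0174  0.085 ]
5 [(np.int64(213), np.int64(266)), (np.int64(389), np.int64(442))]
[[0.4127, 0.21], [0.4533, 0.2146], [0.5477, 0.2253], [0.5884, 0.23]] [0.5006 0.22  ] [0.5005 0.22  ] 0.09500136140104079 0.1768725517072391
30 [(np.int64(214), np.int64(267)), (np.int64(388), np.int64(441))]
[[0.4141, 0.1926], [0.4554, 0.1973], [0.5497, 0.208], [0.5911, 0.2127]] [0.5026 0.2027] [0.5026 0.2027] 0.0949225231778642 0.17807789242384314
60 [(np.int64(217), np.int64(268)), (np.int64(387), np.int64(439))]
[[0.4174, 0.1712], [0.4578, 0.1758], [0.5524, 0.1865], [0.5937, 0.1912]] [0.5055 0.1812] [0.5051 0.1812] 0.09514440733056892 0.17749780762212308
90 [(np.int64(219), np.int64(270)), (np.int64(386), np.int64(436))]
[[0.4199, 0.1489], [0.4612, 0.1536], [0.5551, 0.1642], [0.5957, 0.1688]] [0.5078 0.1588] [0.5081 0.1589] 0.09456057527131653 0.1768921471606265
yel [0.51002629 0.14282208 0.005     ] 327.5075845974329 111.87631271878647
[0.51015432 0.14510527 0.025     ]
```

Run:
```python
from h import *
plan([(.554,-.101,.15,101.6),(.554,-.101,.034,101.6)])
```

```text
[0.12  0.812 0.37 ] [ 0.001 -0.001 -0.046]
[0.119 0.811 0.95 ] [ 0.001 -0.001 -0.046]
```

>>> arm_command --motion '[{"x": 0.03, "y": 0.2, "z": 0, "wx": 0, "wy": 0, "wz": -0.01}, {"x": 0.06, "y": 0.42, "z": 0.1, "wx": 0, "wy": 0, "wz": -0.03}, {"x": 0.1, "y": 0.65, "z": 0.2, "wx": 0, "wy": 0, "wz": -0.046}, {"x": 0.12, "y": 0.81, "z": 0.3, "wx": 0.001, "wy": -0.001, "wz": -0.046}, {"x": 0.12, "y": 0.81, "z": 0.35, "wx": 0.001, "wy": -0.001, "wz": -0.046}]'

```text
time_s: 5.15
position: [0.5535, -0.1061, 0.1519]
eef_rot: [-3.126, -0.306, 0.004]
contact_force: [-0.1, 0.4, 0.3]
gripper_width: 0.06
```

Run:
```python
from h import *
plan([(.554,-.101,.034,101.6)])
```

```text
[ 0.008 -0.024  0.589] [-0.     0.001 -0.004]
```

>>> arm_command --motion '[{"x": 0.002, "y": 0, "z": 0.2, "wx": 0, "wy": 0, "wz": -0.004}, {"x": 0.004, "y": 0, "z": 0.4, "wx": 0, "wy": 0, "wz": -0.004}, {"x": 0.004, "y": 0, "z": 0.53, "wx": 0, "wy": 0, "wz": -0.004}, {"x": 0.004, "y": 0, "z": 0.59, "wx": 0, "wy": 0, "wz": -0.004}, {"x": 0.004, "y": -0.03, "z": 0.59, "wx": 0, "wy": 0, "wz": -0.004}]'

```text
time_s: 5.65
position: [0.5523, -0.0948, 0.0346]
eef_rot: [-3.123, -0.327, 0.004]
contact_force: [-0.2, 1.1, 0.4]
gripper_width: 0.0599
```

Run:
```python
from h import *
s=manip.state();print(s["position"],s["eef_rot"])
C0=np.array([.5368,-.0174]);P=np.array([.5168,.08]);d=(P-C0)/np.linalg.norm(P-C0);print(np.linalg.norm(P-C0),np.degrees(np.arctan2(d[1],d[0])))
plan([bt(*(C0+d*t),101.6,.034) for t in(-.025,-.01,.005,.02,.035,.05,.065)])
```

```text
[ 0.55227776 -0.09475449  0.03458811] [-3.12285722 -0.32662951  0.00416956]
0.09943218794736441 101.60375440867094
[ 0.002 -0.042  0.003] [-0.001  0.001  0.003]
[ 0.003 -0.117  0.003] [-0.001  0.001  0.003]
[ 0.003 -0.192  0.003] [-0.001  0.001  0.003]
[ 0.004 -0.267  0.003] [-0.001  0.001  0.003]
[ 0.004 -0.342  0.004] [-0.001  0.001  0.003]
[ 0.004 -0.417  0.004] [-0.001  0.001  0.003]
[ 0.005 -0.492  0.004] [-0.001  0.001  0.003]
```

>>> arm_command --motion '[{"x": 0.002, "y": -0.07, "z": 0, "wx": 0, "wy": 0, "wz": 0.002}, {"x": 0.003, "y": -0.15, "z": 0.002, "wx": 0, "wy": 0, "wz": 0.002}, {"x": 0.003, "y": -0.23, "z": 0.003, "wx": 0, "wy": 0, "wz": 0.002}, {"x": 0.004, "y": -0.32, "z": 0.003, "wx": 0, "wy": 0, "wz": 0.002}, {"x": 0.004, "y": -0.42, "z": 0.003, "wx": 0, "wy": 0, "wz": 0.002}]'

```text
time_s: 6.15
position: [0.5377, -0.011, 0.0372]
eef_rot: [3.123, 0.323, 0.006]
contact_force: [1.8, -4.4, 4.0]
gripper_width: 0.0601
```

```bash
python3 look.py wrist w8
python3 - <<'E'
from h import *
hole("w8")
s=manip.state();print(s["position"],s["eef_rot"],s["contact_force"]);p=s["position"][:2];a=np.radians(101.6);C0=p+D*np.array([np.cos(a),np.sin(a)]);print(C0, .5027-.115*(C0[1]-.2027))
E
```

```text
6.15 [ 0.5377 -0.011   0.0372] [3.123 0.323 0.006] [ 1.8 -4.4  4. ]
hole [320.4 224.5 219.6 226.3] [0.5286 0.0343 0.085 ]
[ 0.53609805 -0.00805882  0.03650608] [-3.12346645e+00 -3.26024667e-01 -2.45554185e-03] [-0.90046847  2.67757343 -0.3789211 ]
[0.526949   0.03651186] 0.5218116362327965
```

View pics/w8.png

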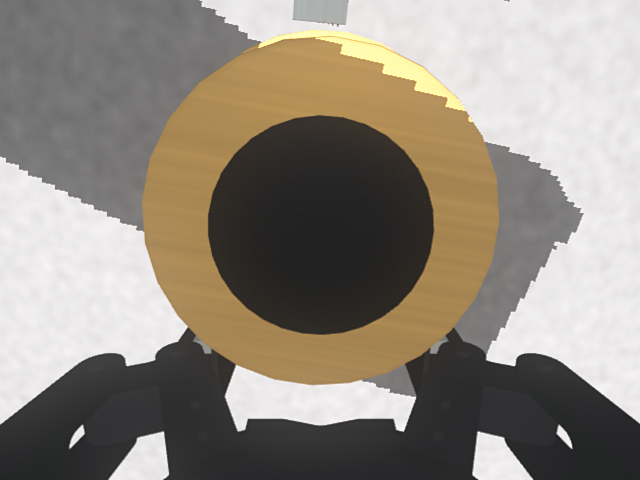

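Run:
```python
from h import *
C0=np.array([.527,.0365]);P=np.array([.5145,.1])
plan([bt(*(C0+(P-C0)*t/5),h,.034) for t,h in zip((1,2,3,4,5),(101,100,99,98,97))])
```

```text
[-0.001 -0.065  0.013] [-0.001 -0.001  0.008]
[-0.004 -0.129  0.013] [-0.001 -0.001  0.017]
[-0.007 -0.194  0.013] [-0.001 -0.001  0.025]
[-0.011 -0.259  0.013] [-0.001 -0.001  0.034]
[-0.014 -0.324  0.013] [-0.001 -0.001  0.043]
```

>>> arm_command --motion '[{"x": -0.001, "y": -0.065, "z": 0.005, "wx": 0, "wy": 0, "wz": 0.008}, {"x": -0.004, "y": -0.13, "z": 0.01, "wx": 0, "wy": 0, "wz": 0.017}, {"x": -0.007, "y": -0.195, "z": 0.01, "wx": 0, "wy": 0, "wz": 0.025}, {"x": -0.011, "y": -0.26, "z": 0.01, "wx": 0, "wy": 0, "wz": 0.034}, {"x": -0.014, "y": -0.325, "z": 0.01, "wx": 0, "wy": 0, "wz": 0.043}]'

```text
time_s: 6.7
position: [0.5215, 0.0515, 0.035]
eef_rot: [3.135, 0.188, 0.005]
contact_force: [1.3, -5.4, 4.2]
gripper_width: 0.06
```

```bash
python3 look.py wrist w9
python3 - <<'E'
from h import *
hole("w9")
s=manip.state();print(s["position"],s["eef_rot"],s["contact_force"]);p=s["position"][:2];a=np.radians(97);C0=p+D*np.array([np.cos(a),np.sin(a)]);print(C0, .5027-.115*(C0[1]-.2027))
E
```

```text
6.7 [0.5215 0.0515 0.035 ] [3.135 0.188 0.005] [ 1.3 -5.4  4.2]
hole [320.3 227.1 223.9 231.6] [0.5165 0.0973 0.085 ]
[0.52041642 0.05332696 0.03448177] [-3.13520518e+00 -1.88678409e-01 -2.59654471e-03] [-0.11549925  0.98539203  0.21419921]
[0.51487137 0.0984878 ] 0.5146844024251397
```

View pics/w9.png

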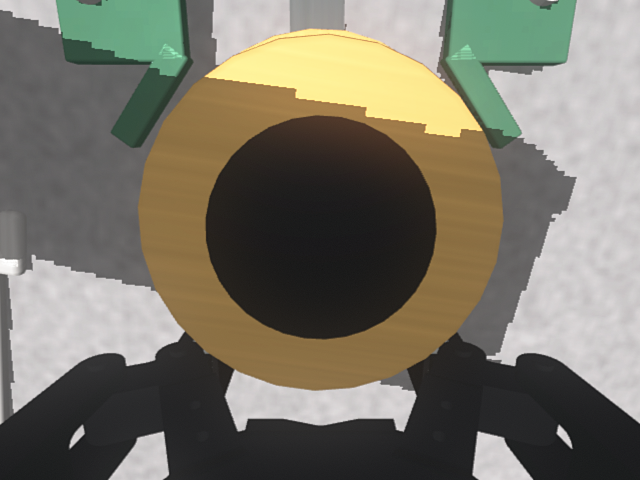

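Run:
```python
from h import *
c=manip.get_calibration("wrist");c["world_from_camera"]=np.load("c_w9.npy")
im=cv2.imread("pics/w9.png");hsv=cv2.cvtColor(im,cv2.COLOR_BGR2HSV)
g=cv2.inRange(hsv,(55,80,25),(90,255,255))
for v in (5,20,40):
    cols=np.where(g[v])[0];seg=np.split(cols,np.where(np.diff(cols)>30)[0]+1)
    a,b=seg[0][-1],seg[-1][0];A,B=[cast(c,u,v,.025)[:2] for u in(a,b)];print(v,a,b,A,B,(A+B)/2,np.linalg.norm(A-B),np.degrees(np.arctan2(*(B-A)[::-1])))
    m=(A+B)/2;print("resid to line",m[0]-(.5027-.115*(m[1]-.2027)))
A=cast(c,188,62,.025);B=cast(c,444,62,.025);print("mouth",(A+B)/2)
```

```text
5 180 453 [0.46111851 0.15480705] [0.55443659 0.16629896] [0.50777755 0.160553  ] 0.09402301784175301 7.020500966176051
resid to line 0.00023064817263196424
20 181 452 [0.46157461 0.15020242] [0.55507865 0.16170479] [0.50832663 0.1559536 ] 0.09420886427063335 7.012989807480051
resid to line 0.0002507977673388284
40 182 453 [0.46208005 0.14391272] [0.55677118 0.15554395] [0.50942562 0.14972834] 0.09540280774547169 7.002753147067506
resid to line 0.0006338762668913756
mouth [0.50973873 0.14258202 0.025     ]
```

```bash
cat >> h.py <<'E'
def L(s,z=.034,off=0): return bt(.5018-.1167*s+off,.2121+.9932*s,96.7,z)
def sb():
    st=manip.state();p=st["position"]+0;d=np.array([-.1167,.9932]);r=p[:2]-[.5018,.2121]
    f=st["contact_force"][:2]
    print("t",st["time_s"],"s",round((r@d+D)*1000,1),"lat",round(float(r@[.9932,.1167])*1000,1),"z",p[2].round(4),"Faxial",round(float(f@d),1),"Flat",round(float(f@[.9932,.1167]),1),"Fz",st["contact_force"][2].round(1))
E
python3 - <<'E'
from h import *
sb();plan([L(s) for s in(-.10,-.088,-.076,-.064,-.052)])
E
```

```text
t 6.75 s -114.4 lat -0.0 z 0.0345 Faxial 1.0 Flat 0.0 Fz 0.2
[ 0.    -0.072  0.002] [-0.    -0.001  0.002]
[ 0.001 -0.132  0.002] [-0.    -0.001  0.002]
[ 0.001 -0.192  0.003] [-0.    -0.001  0.002]
[ 0.001 -0.252  0.003] [-0.    -0.001  0.002]
[ 0.001 -0.312  0.003] [-0.    -0.001  0.002]
```

>>> arm_command --motion '[{"x": 0, "y": -0.06, "z": 0, "wx": 0, "wy": 0, "wz": 0.002}, {"x": 0, "y": -0.12, "z": 0, "wx": 0, "wy": 0, "wz": 0.002}, {"x": 0.001, "y": -0.18, "z": 0, "wx": 0, "wy": 0, "wz": 0.002}, {"x": 0.001, "y": -0.24, "z": 0, "wx": 0, "wy": 0, "wz": 0.002}, {"x": 0.001, "y": -0.3, "z": 0, "wx": 0, "wy": 0, "wz": 0.002}]'

```text
time_s: 7.25
position: [0.5137, 0.1116, 0.0339]
eef_rot: [3.136, 0.183, 0.001]
contact_force: [0.2, -5.0, 4.7]
gripper_width: 0.0595
```

```bash
python3 -c "
from h import *
sb()"; python3 look.py wrist w10;python3 look.py scene sc10
python3 - <<'E'
from h import *
hole("w10");sb();plan([L(s) for s in(-.05,-.044,-.038,-.032,-.026)])
E
```

```text
t 7.25 s -55.8 lat 0.1 z 0.0339 Faxial -5.0 Flat -0.4 Fz 4.7
7.25 [0.5137 0.1116 0.0339] [3.136e+00 1.830e-01 1.000e-03] [ 0.2 -5.   4.7]
7.3 [0.513  0.1132 0.0336] [-3.135 -0.183  0.   ] [0.6 1.  0.3]
hole [320.1 227.6 226.5 234.1] [0.5088 0.1574 0.085 ]
t 7.35 s -54.5 lat -0.9 z 0.0332 Faxial -0.4 Flat -0.3 Fz 0.3
[ 0.004 -0.023 -0.004] [-0.001  0.     0.   ]
[ 0.004 -0.053 -0.004] [-0.001  0.     0.   ]
[ 0.004 -0.083 -0.004] [-0.001  0.     0.   ]
[ 0.004 -0.113 -0.004] [-0.001  0.     0.   ]
[ 0.004 -0.143 -0.004] [-0.001  0.     0.   ]
```

View pics/w10.png

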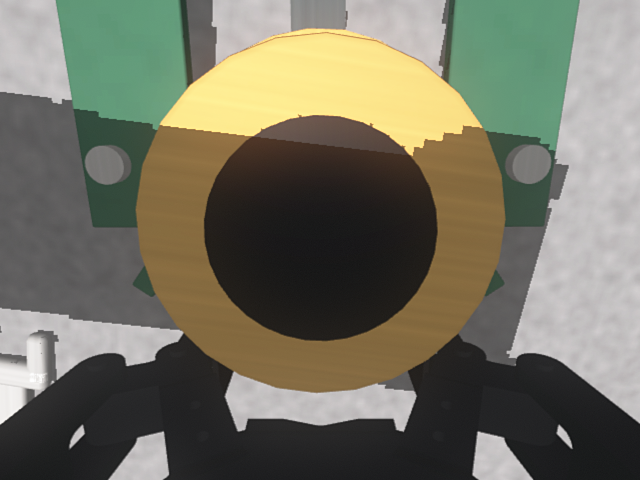

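View pics/sc10.png

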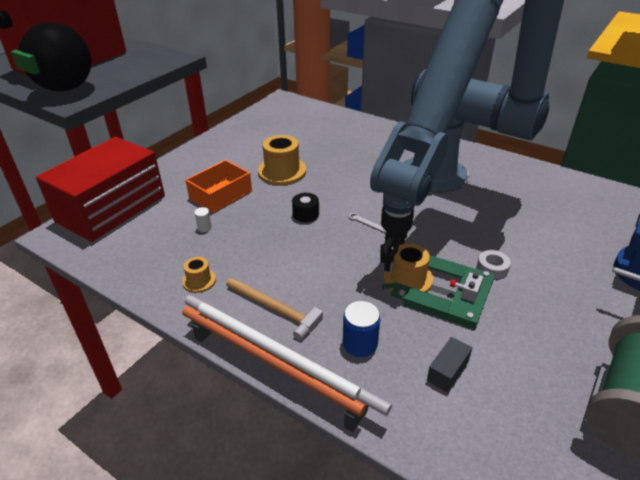

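>>> arm_command --motion '[{"x": 0.002, "y": -0.03, "z": 0, "wx": 0, "wy": 0, "wz": 0}, {"x": 0.003, "y": -0.06, "z": 0, "wx": 0, "wy": 0, "wz": 0}, {"x": 0.003, "y": -0.09, "z": 0, "wx": 0, "wy": 0, "wz": 0}, {"x": 0.003, "y": -0.12, "z": 0, "wx": 0, "wy": 0, "wz": 0}, {"x": 0.003, "y": -0.15, "z": 0, "wx": 0, "wy": 0, "wz": 0}]'

```text
time_s: 7.85
position: [0.5103, 0.141, 0.0334]
eef_rot: [-3.136, -0.182, 0.001]
contact_force: [0.0, -2.7, -0.3]
gripper_width: 0.06
```

```bash
python3 -c "
from h import *
sb()"; python3 look.py wrist w11
python3 - <<'E'
from h import *
hole("w11");sb();plan([L(s) for s in(-.02,-.017,-.014,-.011,-.008)])
E
```

```text
t 7.85 s -26.1 lat 0.1 z 0.0334 Faxial -2.7 Flat -0.3 Fz -0.3
7.85 [0.5103 0.141  0.0334] [-3.136e+00 -1.820e-01  1.000e-03] [ 0.  -2.7 -0.3]
hole [319.9 227.2 228.7 235.9] [0.5054 0.1871 0.085 ]
t 7.9 s -25.3 lat 0.1 z 0.0335 Faxial 0.0 Flat -0.7 Fz 0.6
[-0.001 -0.026 -0.003] [-0.001  0.    -0.   ]
[-0.001 -0.041 -0.003] [-0.001  0.    -0.   ]
[-0.001 -0.056 -0.003] [-0.001  0.    -0.   ]
[-0.001 -0.071 -0.003] [-0.001  0.    -0.   ]
[-0.001 -0.086 -0.003] [-0.001  0.    -0.   ]
```

View pics/w11.png

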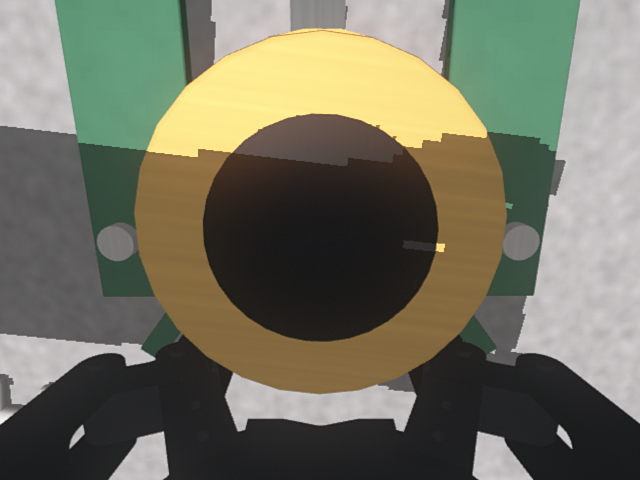

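>>> arm_command --motion '[{"x": 0, "y": -0.017, "z": 0, "wx": 0, "wy": 0, "wz": 0}, {"x": -0.001, "y": -0.035, "z": 0, "wx": 0, "wy": 0, "wz": 0}, {"x": -0.001, "y": -0.052, "z": 0, "wx": 0, "wy": 0, "wz": 0}, {"x": -0.001, "y": -0.07, "z": 0, "wx": 0, "wy": 0, "wz": 0}, {"x": -0.001, "y": -0.087, "z": 0, "wx": 0, "wy": 0, "wz": 0}]'

```text
time_s: 8.4
position: [0.5084, 0.1581, 0.0337]
eef_rot: [-3.136, -0.182, -0.0]
contact_force: [-0.6, -3.3, 0.6]
gripper_width: 0.0596
```

```bash
python3 -c "
from h import *
sb()
im=manip.capture('scene');cv2.imwrite('pics/sc12.png',cv2.resize(im[235:335,370:510,::-1],None,fx=5,fy=5,interpolation=cv2.INTER_CUBIC));sb()
plan([L(s) for s in(-.006,-.004,-.002,0,.002)])"
```

```text
t 8.4 s -8.9 lat 0.2 z 0.0337 Faxial -3.2 Flat -1.0 Fz 0.6
t 8.45 s -8.5 lat 0.2 z 0.0336 Faxial -1.1 Flat -0.4 Fz 0.2
[-0.001 -0.012 -0.002] [-0. -0. -0.]
[-0.001 -0.022 -0.002] [-0. -0. -0.]
[-0.001 -0.032 -0.002] [-0. -0. -0.]
[-0.001 -0.042 -0.002] [-0. -0. -0.]
[-0.001 -0.052 -0.002] [-0. -0. -0.]
```

View pics/sc12.png

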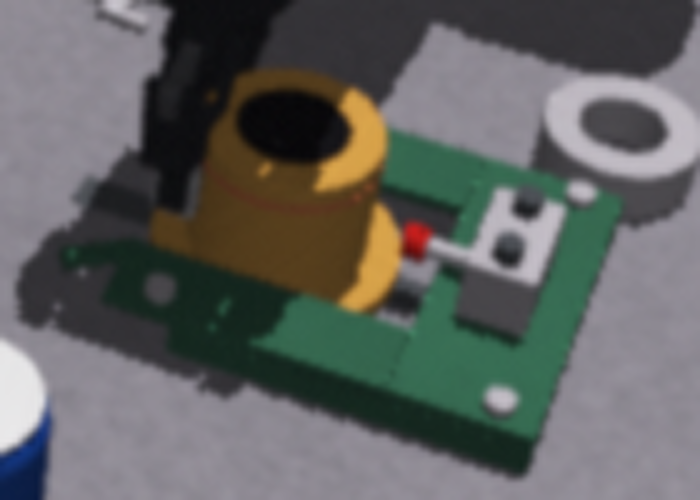

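>>> arm_command --motion '[{"x": -0.001, "y": -0.01, "z": 0, "wx": 0, "wy": 0, "wz": 0}, {"x": -0.001, "y": -0.02, "z": 0, "wx": 0, "wy": 0, "wz": 0}, {"x": -0.001, "y": -0.03, "z": 0, "wx": 0, "wy": 0, "wz": 0}, {"x": -0.001, "y": -0.04, "z": 0, "wx": 0, "wy": 0, "wz": 0}, {"x": -0.001, "y": -0.05, "z": 0, "wx": 0, "wy": 0, "wz": 0}]'

```text
time_s: 8.95
position: [0.507, 0.1679, 0.0336]
eef_rot: [-3.136, -0.182, -0.0]
contact_force: [0.9, -2.3, 0.5]
gripper_width: 0.0596
```

```bash
cat > scn.py <<'E'
import sys
from h import *
sb();im=manip.capture('scene');cv2.imwrite(f'pics/{sys.argv[1]}.png',cv2.resize(im[235:335,370:510,::-1],None,fx=5,fy=5,interpolation=cv2.INTER_CUBIC));sb()
hsv=cv2.cvtColor(im[:,:,::-1].copy(),cv2.COLOR_BGR2HSV);m=np.zeros(hsv.shape[:2],np.uint8);m[270:295,440:470]=cv2.inRange(hsv,(0,170,80),(6,255,255))[270:295,440:470]
M=cv2.moments(m);print("red",M["m00"]/255,M["m10"]/max(M["m00"],1),M["m01"]/max(M["m00"],1))
E
python3 scn.py sc13
```

```text
t 8.95 s 1.0 lat 0.0 z 0.0336 Faxial -2.4 Flat 0.6 Fz 0.5
t 9.0 s 1.3 lat 0.0 z 0.0336 Faxial -2.4 Flat 0.4 Fz 0.3
red 24.0 452.625 282.5833333333333
```

View pics/sc13.png

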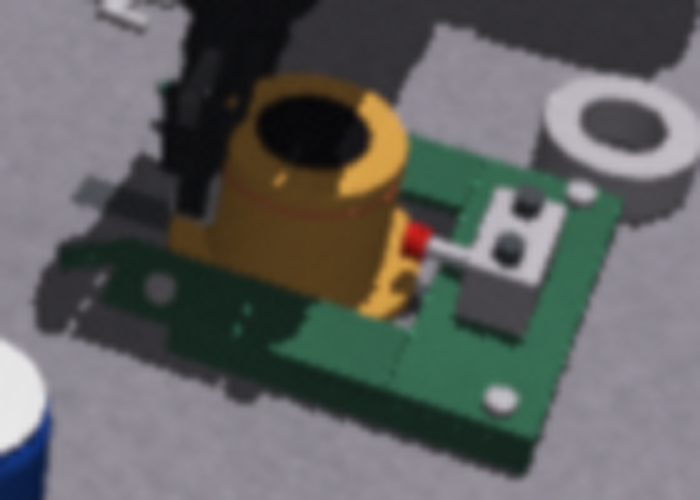

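>>> arm_command --motion '[{"x": 0, "y": -0.005, "z": 0, "wx": 0, "wy": 0, "wz": 0}, {"x": 0, "y": -0.01, "z": 0, "wx": 0, "wy": 0, "wz": 0}, {"x": 0, "y": -0.015, "z": 0, "wx": 0, "wy": 0, "wz": 0}, {"x": 0, "y": -0.02, "z": 0, "wx": 0, "wy": 0, "wz": 0}, {"x": 0, "y": -0.025, "z": 0, "wx": 0, "wy": 0, "wz": 0}]'

```text
time_s: 9.5
position: [0.5064, 0.1728, 0.0336]
eef_rot: [-3.136, -0.182, -0.0]
contact_force: [0.8, -2.5, 1.5]
gripper_width: 0.0599
```

```bash
python3 scn.py sc14
```

```text
t 9.5 s 5.9 lat 0.0 z 0.0336 Faxial -2.5 Flat 0.5 Fz 1.5
t 9.55 s 6.0 lat 0.0 z 0.0336 Faxial -2.6 Flat -0.5 Fz 1.0
red 27.0 452.4074074074074 282.51851851851853
```

View pics/sc14.png

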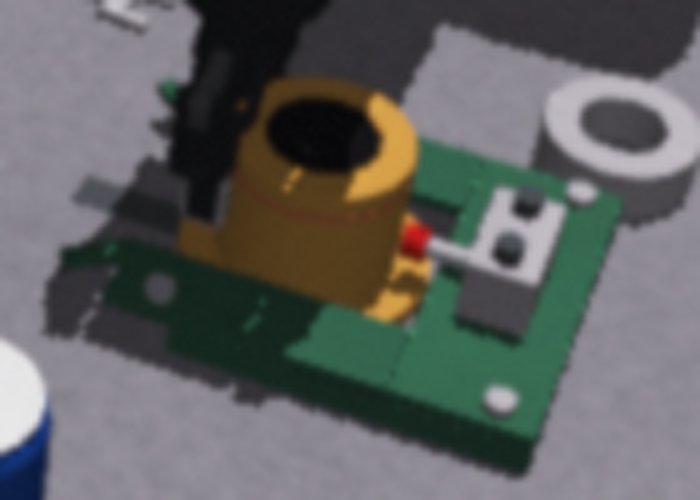

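>>> arm_command --motion '[{"x": 0, "y": -0.004, "z": 0, "wx": 0, "wy": 0, "wz": 0}, {"x": 0, "y": -0.008, "z": 0, "wx": 0, "wy": 0, "wz": 0}, {"x": 0, "y": -0.012, "z": 0, "wx": 0, "wy": 0, "wz": 0}, {"x": 0, "y": -0.016, "z": 0, "wx": 0, "wy": 0, "wz": 0}, {"x": 0, "y": -0.02, "z": 0, "wx": 0, "wy": 0, "wz": 0}]'

```text
time_s: 10.05
position: [0.5062, 0.1761, 0.0338]
eef_rot: [3.135, 0.183, 0.001]
contact_force: [0.3, -8.1, 2.7]
gripper_width: 0.0598
```

```bash
python3 scn.py sc15
```

```text
t 10.05 s 9.2 lat 0.2 z 0.0338 Faxial -8.1 Flat -0.7 Fz 2.7
t 10.1 s 9.3 lat 0.2 z 0.0338 Faxial -7.1 Flat -0.4 Fz 2.7
red 30.0 452.93333333333334 282.53333333333336
```

View pics/sc15.png

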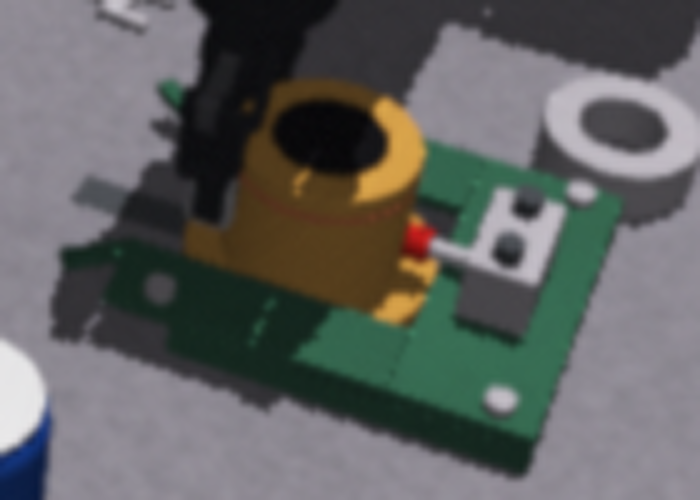

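>>> arm_command --motion '[{"x": -0.001, "y": -0.004, "z": 0, "wx": 0, "wy": 0, "wz": 0}, {"x": -0.001, "y": -0.008, "z": 0, "wx": 0, "wy": 0, "wz": 0}, {"x": -0.001, "y": -0.012, "z": 0, "wx": 0, "wy": 0, "wz": 0}, {"x": -0.001, "y": -0.016, "z": 0, "wx": 0, "wy": 0, "wz": 0}, {"x": -0.001, "y": -0.018, "z": 0, "wx": 0, "wy": 0, "wz": 0}]'

```text
time_s: 10.6
position: [0.5057, 0.179, 0.0337]
eef_rot: [3.134, 0.183, 0.001]
contact_force: [1.0, -9.6, 0.6]
gripper_width: 0.0598
```

```bash
python3 scn.py sc16
```

```text
t 10.6 s 12.2 lat -0.0 z 0.0337 Faxial -9.6 Flat -0.2 Fz 0.6
t 10.65 s 12.2 lat -0.0 z 0.0336 Faxial -10.3 Flat 0.2 Fz 1.3
red 27.0 454.1111111111111 283.0
```

View pics/sc16.png

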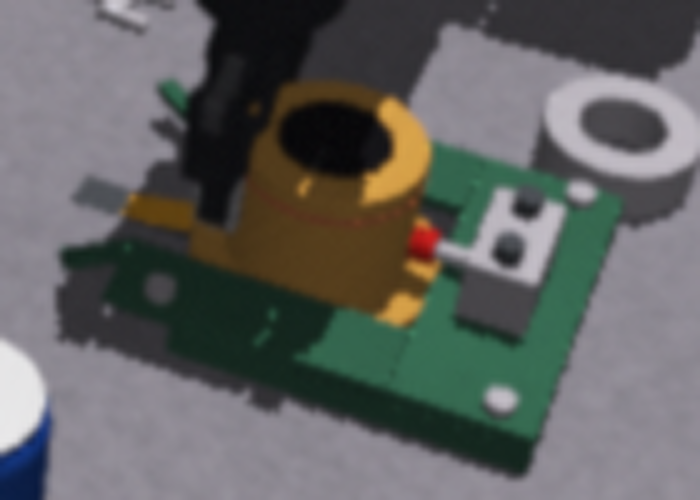

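>>> arm_command --motion '[{"x": 0, "y": -0.003, "z": 0, "wx": 0, "wy": 0, "wz": 0}, {"x": 0, "y": -0.006, "z": 0, "wx": 0, "wy": 0, "wz": 0}, {"x": 0, "y": -0.008, "z": 0, "wx": 0, "wy": 0, "wz": 0}, {"x": 0, "y": -0.008, "z": 0, "wx": 0, "wy": 0, "wz": 0}, {"x": 0, "y": -0.008, "z": 0, "wx": 0, "wy": 0, "wz": 0}]'

```text
time_s: 11.15
position: [0.5055, 0.1804, 0.0336]
eef_rot: [3.134, 0.183, 0.0]
contact_force: [0.4, -10.4, 1.4]
gripper_width: 0.0598
```

```bash
python3 scn.py sc17
```

```text
t 11.15 s 13.5 lat -0.0 z 0.0336 Faxial -10.4 Flat -0.8 Fz 1.4
t 11.2 s 13.5 lat 0.0 z 0.0336 Faxial -11.2 Flat 0.1 Fz 1.5
red 29.0 454.58620689655174 283.41379310344826
```

View pics/sc17.png

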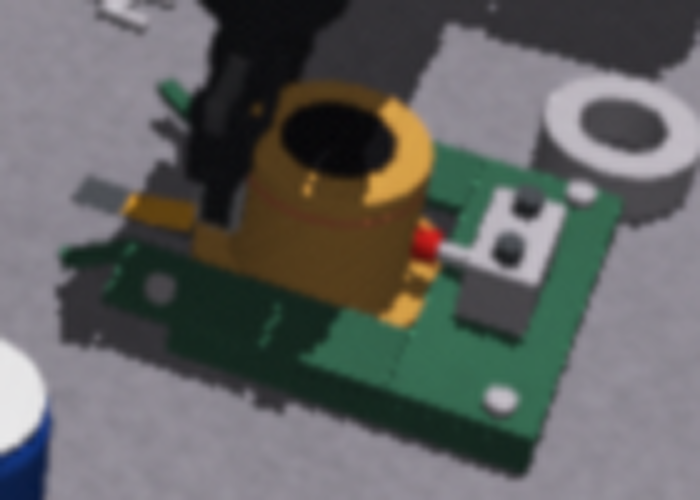

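>>> arm_command --motion '[{"x": 0, "y": 0.01, "z": 0, "wx": 0, "wy": 0, "wz": 0}, {"x": 0, "y": 0.03, "z": 0, "wx": 0, "wy": 0, "wz": 0}, {"x": 0, "y": 0.08, "z": 0, "wx": 0, "wy": 0, "wz": 0}, {"x": 0, "y": 0.14, "z": 0, "wx": 0, "wy": 0, "wz": 0}, {"x": 0, "y": 0.2, "z": 0, "wx": 0, "wy": 0, "wz": 0}]'

```text
time_s: 11.7
position: [0.5098, 0.1414, 0.0336]
eef_rot: [-3.136, -0.182, -0.0]
contact_force: [0.1, 0.1, -0.3]
gripper_width: 0.0597
```

```bash
python3 scn.py sc18; python3 look.py wrist w18
```

```text
t 11.7 s -25.7 lat -0.3 z 0.0336 Faxial 0.1 Flat 0.1 Fz -0.3
t 11.75 s -27.1 lat -0.2 z 0.0336 Faxial -0.5 Flat 1.4 Fz -0.2
red 29.0 453.51724137931035 283.2068965517241
11.75 [0.5101 0.1399 0.0336] [3.136 0.18  0.   ] [ 1.5 -0.3 -0.2]
```

View pics/sc18.png

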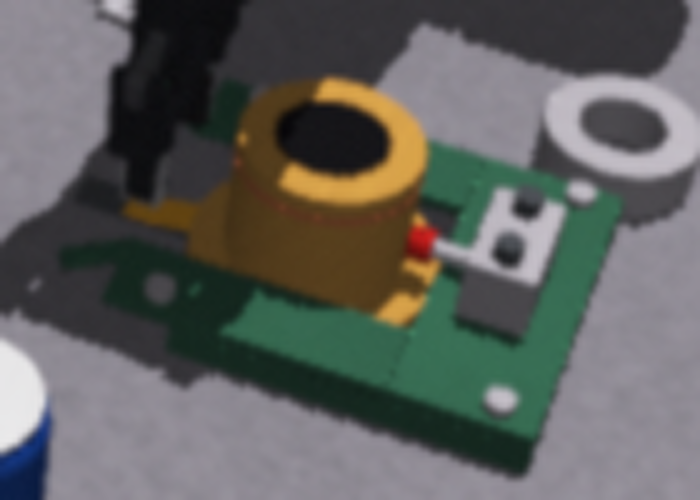

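View pics/w18.png

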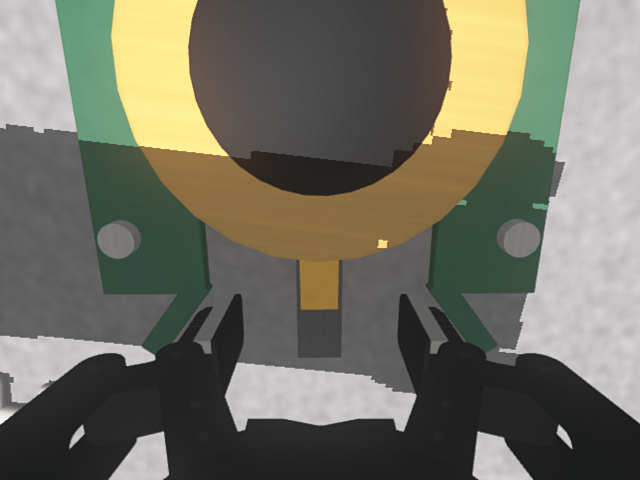

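>>> arm_command --motion '[{"x": 0, "y": 0.12, "z": 0, "wx": 0, "wy": 0, "wz": 0}, {"x": 0, "y": 0.2, "z": -0.15, "wx": 0, "wy": 0, "wz": 0}, {"x": 0, "y": 0.3, "z": -0.3, "wx": 0, "wy": 0, "wz": 0}, {"x": 0, "y": 0.3, "z": -0.4, "wx": 0, "wy": 0, "wz": 0}, {"x": 0, "y": 0.3, "z": -0.4, "wx": 0, "wy": 0, "wz": 0}]'

```text
time_s: 12.3
position: [0.5193, 0.082, 0.117]
eef_rot: [3.136, 0.18, 0.011]
contact_force: [-0.5, -0.1, -0.3]
gripper_width: 0.06
```

```bash
python3 scn.py sc19; python3 look.py wrist w19; python3 look.py side s19
python3 - <<'E'
from h import *
hole("w19")
a=cv2.imread("pics/s19.png");cv2.imwrite("pics/s19c.png",cv2.resize(a[95:195,230:350],None,fx=6,fy=6,interpolation=cv2.INTER_CUBIC))
E
```

```text
t 12.3 s -85.8 lat 2.2 z 0.117 Faxial -0.0 Flat -0.5 Fz -0.3
t 12.35 s -85.2 lat 0.7 z 0.1148 Faxial 0.5 Flat -0.0 Fz -0.5
red 28.0 453.5357142857143 283.10714285714283
12.35 [0.5178 0.0823 0.1148] [-3.136 -0.181 -0.005] [-0.1  0.5 -0.5]
12.4 [0.5165 0.0826 0.1133] [-3.136 -0.182 -0.   ] [ 0.  -0.2 -0.6]
```

View pics/sc19.png

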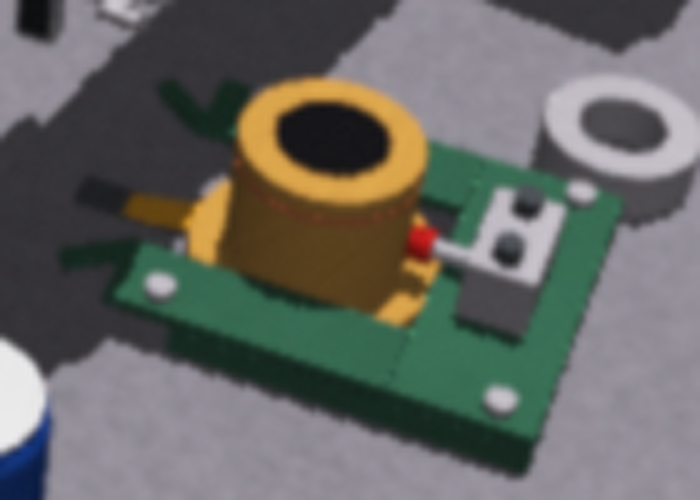

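View pics/w19.png

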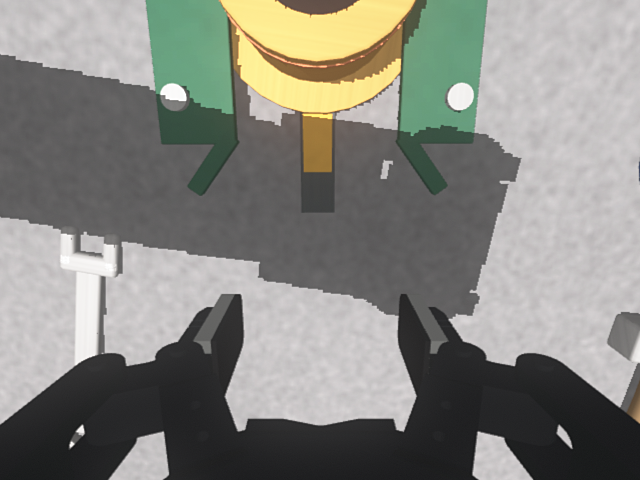

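View pics/s19c.png

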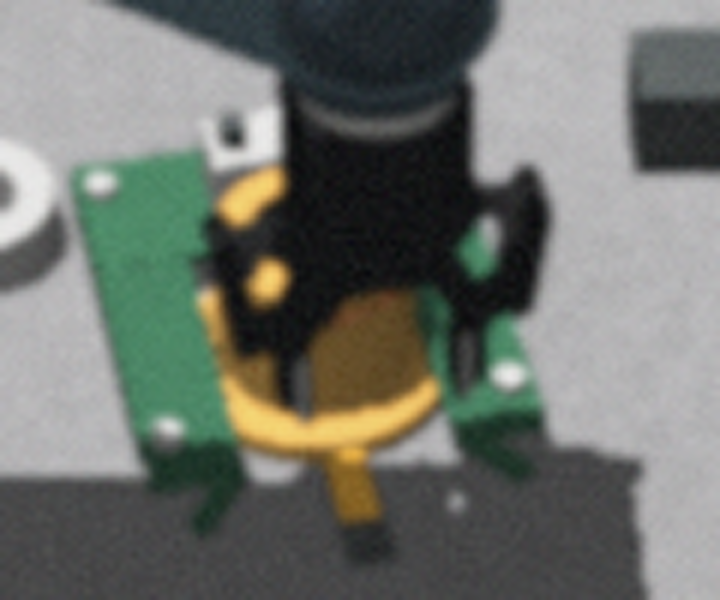

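Run:
```python
from h import *
d=np.array([-.1167,.9932])
for n,col in(("w7",328),("w19",318)):
    c=manip.get_calibration("wrist");c["world_from_camera"]=np.load(f"c_{n}.npy")
    im=cv2.imread(f"pics/{n}.png");hsv=cv2.cvtColor(im,cv2.COLOR_BGR2HSV)
    print(n,[tuple(int(q) for q in hsv[v,col]) for v in range(84,180,3)])
    for v in ((90.5,135) if n=="w7" else (111.5,172.5)):
        for z in (0,.007):
            p=cast(c,col,v,z)[:2];print(n,v,z,"s",round(1000*float((p-[.5018,.2121])@d),1))
im=cv2.imread("pics/w19.png");cv2.imwrite("pics/w19c.png",cv2.resize(im[60:220,220:420],None,fx=4,fy=3.7,interpolation=cv2.INTER_CUBIC))
```

```text
w7 [(78, 9, 149), (70, 5, 149), (15, 29, 159), (27, 127, 255), (27, 128, 255), (27, 129, 255), (27, 129, 254), (27, 130, 255), (27, 128, 255), (17, 157, 179), (19, 149, 159), (19, 149, 157), (18, 149, 156), (18, 149, 156), (19, 149, 157), (19, 151, 159), (19, 153, 160), (150, 3, 74), (15, 7, 75), (15, 7, 75), (0, 3, 74), (30, 3, 73), (60, 3, 73), (0, 0, 71), (30, 4, 71), (60, 4, 72), (0, 0, 69), (10, 8, 102), (0, 5, 99), (10, 8, 99), (10, 8, 101), (0, 5, 102)]
w7 90.5 0 s -51.8
w7 90.5 0.007 s -52.4
w7 135 0 s -89.4
w7 135 0.007 s -89.3
w19 [(25, 108, 255), (25, 108, 254), (25, 109, 254), (25, 109, 254), (25, 109, 253), (25, 110, 253), (25, 110, 253), (25, 111, 253), (25, 111, 253), (24, 117, 255), (25, 144, 255), (17, 166, 183), (18, 157, 162), (18, 158, 161), (18, 160, 158), (19, 158, 158), (18, 159, 157), (19, 157, 159), (18, 159, 159), (18, 159, 159), (19, 159, 156), (19, 158, 157), (19, 159, 154), (19, 158, 152), (19, 158, 153), (19, 157, 153), (19, 158, 153), (19, 159, 154), (19, 159, 154), (18, 156, 149), (15, 7, 69), (15, 7, 70)]
w19 111.5 0 s -51.3
w19 111.5 0.007 s -51.6
w19 172.5 0 s -89.0
w19 172.5 0.007 s -88.2
```

View pics/w19c.png

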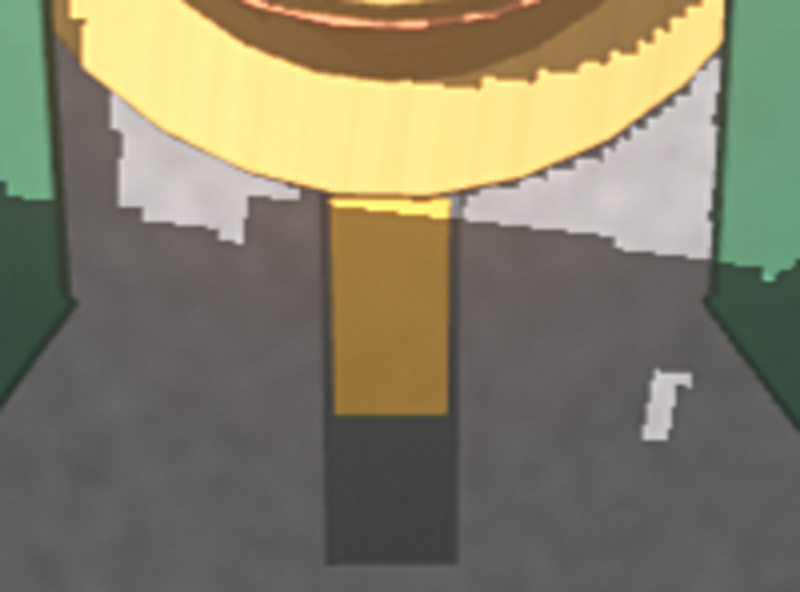

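Run:
```python
from h import *
sb();print(manip.sign_off())
```

```text
t 12.45 s -84.6 lat -1.1 z 0.1124 Faxial 0.1 Flat -0.0 Fz 0.1
the job is handed in; nothing more can be done
None
```

I slid the middle-sized brass barrel (flange measured at 124 mm across) into the green fixture and pressed it against the red buffer. The yellow catch rose behind the flange, and I handed the job in at 12.45 s.

- **Pushing:** I used the open fingers as a two-point cradle. The barrel met the buffer with its axis about 8 mm past the seat point. I then pressed in small steps, about 5–6 mm of buffer travel, with a highest reading of about 11 N. I stopped there, short of the end of travel.
- **Catch:** After backing off, the whole yellow leaf shows behind the flange. Its visible tip is 51.6 mm before the fixture origin, against 52.4 mm before the barrel covered it. It widens towards the tip as a raised leaf would. I inferred its height from the picture and did not test it by pulling the barrel.
- **Buffer:** It is still about 1 pixel in from its free position in the scene view, which is roughly 3–4 mm. This did not change between the two pictures after release, but it is only a coarse check.
- **Clearances:** The gripper was clear of everything and the force read zero at hand-in. The arm never went near the roller or the other things on the bench. I did not re-measure them.
- **Disagreements:** At the start the scene and side cameras differed by 7–10 mm in y. I used the wrist camera for the barrel and the slot line. The hole-finder failed on the final wrist picture, so the barrel's final position rests on the catch-tip and buffer readings.

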